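# Tilt the board rest to 40 degrees and click its clamp knob home

### The job

Raise the hinged rest of the work stand, with the circuit board clipped to it, until it slopes at 40 degrees. Then lock it there: turn the stand's clamp knob clockwise (seen from above) until it clicks past its detent and sits fully home, and let go with the rest still at 40 degrees. Leave the things lying round the stand where they are.

Things in the scene. Friction and masses are not known exactly. Their poses are not given: they have to be found in the camera images.
- stand: tilting work stand, fixed: dark steel base plate 200 (x) x 310 (y) x 14 mm, an aluminium rest hinged near its front edge, and at its right front a grey clamp housing 90 x 90 mm, 85 mm high, with the knob on top. Origin: centre of the base's underside, on the bench; x points from the hinge to the rest's handle (away from the robot at yaw 0), y left, z up. Position and yaw vary.
- rest (a joint): tilt of the rest, rad: 0 level, grows as the handle edge rises, at most 1.2; 40 degrees is 0.698. Starts at 0.1 to 0.35. Stiff friction hinge: 5 to 10 N up at the handle moves it, and it stays where it is left. On the 80 mm steel disc round the hinge at its right end are ticks every 10 degrees; the long one is under the fixed pointer at 40.
- rest_hinge (a point): point on the hinge line, mid-width of the rest; in the stand's frame at (-65, 62, 55) mm. The hinge line runs along the stand's y. Frame turns with the rest: x along the rest to the handle, z square to it.
- rest_handle (a point): centre of the handle: round steel bar, 12 mm diameter, 96 long, along the stand's y, on two posts 90 mm apart at the rest's rising far edge; 140 mm along the rest from the hinge line and 38 above it, 32 above the face of its plate (164 wide, 6 thick, ends 153 mm from the hinge line). Pinched from above, closing along the stand's x, it can turn between the pads. Frame turns with the rest.
- clamp_knob (a joint): turn of the knob, rad, growing clockwise from above: 0 unlocked, 1.3 at its end stop. Starts at 0 to 0.05. From 0.05 a sprung detent resists, with about 0.25 N m at first, falling to nothing at 0.65. Let go before that, it springs back towards 0; turned past it, it clicks over and is driven on to between 1.2 and 1.3 and held there. Home means above 1.15.
- knob_grip (a point): on the knob's upright axis, a good height for the TCP: in the stand's frame at (-45, -100, 119) mm. Black knob: round foot 60 mm diameter, 12 high, with a bar grip across it 76 long, 16 wide, flat-sided from 97 to 131 mm above the bench. The bar lies along x of this point's frame, which turns with the knob (along the stand's x at 0); its nose with a small raised pointer is at +x.
- pliers: bystander: red-handled pliers, 145 mm, lying on the bench, loose; origin at the centre of its underside
- heatsink: bystander: bare aluminium finned heat sink 58 x 62 x 30 mm, loose; origin at the centre of its underside
- disk: bystander: small hard disk 70 x 100 x 10 mm, loose; origin at the centre of its underside

How it is judged (in metres and radians):
On the way, in this order (a step that is already met when the one before it is completed fails the run):
1. the rest stands at 40 degrees (within 4) with the knob still unlocked (value of joint rest between 0.628 and 0.768 rad and value of joint clamp_knob below 0.4 rad), for 0.2 s.
2. the knob has clicked past its detent and is home, the rest still at 40 degrees (value of joint rest between 0.628 and 0.768 rad and value of joint clamp_knob above 1.15 rad), for 0.2 s.
At the end, for the whole second after the job is handed in: The rest is still and stands at 40 degrees within 4 degrees (0.628 to 0.768 rad), and the clamp knob is past its detent and home (above 1.15 rad) (all of step 2 and velocity of joint rest between -0.05 and 0.05 rad/s); the robot touches nothing.
It fails at once if a bystander (pliers, heat sink or hard disk) is moved more than 30 mm (distance of any of pliers, heatsink, disk from where it was at the start of the episode above 0.03 m).
It also fails if it takes over 54 s, if anything falls off the work surface, if the arm or the gripper's body presses on something with over 40 N, if the wrist force passes 120 N, or if a joint passes its speed limit or range.

### The arm

A 6-joint arm with a two-finger parallel gripper is mounted at the origin on a cart in front of the work surface, level with it; the furniture and walls round the work are solid. World frame = base frame: x ahead of the robot, y to its left, z up, the work surface at z = 0. Lengths are in mm, angles in rad, forces in N, time in s.
With the tool pointing down it reaches from about 350 to 775 mm from the base axis. Payload 7.3 kg.
Tool frame: the origin (TCP) lies between the finger pads, 19 mm behind the fingertips; this is the grasp point; z points along the fingers, y is the line along which they close (so a half turn about z gives the same grasp; the last joint's range is limited). The gripper opens to 92 mm and grips with 3 to 60 N. Pads are 19 mm wide; open, the fingers measure 130 mm over their backs; the gripper's body (75 mm by 190 mm) begins 47 mm behind the grasp point.
Start: joints at [1.016, 0.342, 1.524, -0, 1.275, -0.146], TCP at [208.679, 481.764, 245.541] pointing down, gripper open.
Joint ranges: [-2.53, 2.53], [-0.77, 2.02], [0.04, 2.7], [-1, 4.14], [0.28, 2.66], [-3.11, 3.11]. Speed limits (rad/s): [2.57, 2.57, 3.14, 3.14, 3.14, 3.14].

### API

Orientations are given as [roll, pitch, yaw] about the fixed x, y, z axes, in that order (R = Rz(yaw) Ry(pitch) Rx(roll)).
In Python, from plant import bot gives the robot as it stands.
- The arm moves only by the tool shift_gripper, called after "Call:" by a JSON object that holds its "fn" and its "kwargs". Schema: {"type":"object","properties":{"rows":{"type":"string"},"only":{"type":"string"},"quiet":{"type":"boolean"},"lines":{"type":"string"}},"required":["rows"],"additionalProperties":false}. rows is a string of 1 to 5 rows, one to a line, with the numbers parted by commas; each row has 5 numbers: the finger opening in mm, then dx, dy, dz in mm, then a turn about the tool's z in rad; each row is the pose to reach, as a shift and turn from the pose commanded when the call began, along the tool's axes at that moment; what a row does not reach only later rows make up. A row lasts 1/8 s, in which the tool goes at most 62.5 mm and 0.188 rad, less where a joint would pass 70% of its speed; a pose out of reach is approached as far as the arm can. The fingers move at their own pace and stop on an object; the grip force is fixed at half the most. Time passes only in rows, so rows that do not move let the fingers close. The tool returns the time, the measured TCP pose, the force, the opening and the grip force at its end. only (a regular expression) keeps the lines of the reply that match it, lines (a string "A,B") keeps lines A to B, and quiet returns only ok. Input that does not fit is refused with a message, and nothing moves.
- bot.get_obs(): the state, without advancing time (a new reading comes with each control period).
- bot.capture(name): name is "scene" or "top" or "wrist"; returns a dict with "color" (420x560x3 uint8, red, green, blue), "K" (3x3 intrinsics, pixels), "R" (3x3) and "t" (3): a world point X has camera coordinates R X + t. Camera axes: x right, y down, z forward; pixel columns grow to the right and rows downward; lengths in mm; the calibration is good to about 2 mm. A picture is of the moment at which its call begins. There is no depth.
- bot.close_job(): hands the job in; it is judged then, once.
The state is a dict: "time": time; "joint_positions": joint angles; "dq": joint speeds; "tau": joint torques, N m; "tool_pos": TCP position; "tcp_rot": TCP orientation; "contact_force": force on the tool from outside, world axes, zero at the start; "moment": the same for the moment, N m; "grip_width": finger opening in mm; "finger_force": force on a finger pad.
Only numpy, scipy, OpenCV 4.12 (cv2) and the standard library are available. Lean on these libraries where they do the work, as an engineer would, in place of code of your own. Each camera call takes 0.05 s, during which the arm holds its last target. There are 200 camera calls.

## Working session

There is one attempt and no reset: what is moved stays moved. The work goes in short steps, Python scripts to look and compute and a tool call to move; the robot and the scene stay as the last step left them, time stands still between calls to the robot, and variables do not carry over. Pictures are saved under pics/ and viewed, at most 10 in all, crops included, and the job is handed in when it is done.

```bash
ls; mkdir -p pics; python3 - <<'E'
from plant import bot
import cv2
o=bot.get_obs();print(o)
for n in("scene","top"):
    c=bot.capture(n);cv2.imwrite(f"pics/{n}0.png",cv2.resize(c["color"][:,:,::-1],(800,600),interpolation=cv2.INTER_CUBIC));print(n,c["K"],c["R"],c["t"])
E
```

```text
pics
plant.py
{'time': 0.0, 'joint_positions': array([ 1.01601228e+00,  3.42742918e-01,  1.52505060e+00,  4.05988470e-06,
        1.27541304e+00, -1.46020359e-01]), 'dq': array([ 6.40462089e-04,  2.82512655e-04,  2.40472343e-04,  6.94067164e-04,
        6.95560808e-06, -3.06521940e-04]), 'tau': array([-2.13258623e-03, -4.31236410e+01, -2.44220728e+01,  7.18446798e-02,
        5.58802695e-02, -1.16860128e-04]), 'tool_pos': array([208.45109047, 481.4102679 , 244.82274959]), 'tcp_rot': array([-3.13999649e+00, -2.38667104e-04,  2.73282759e+00]), 'contact_force': array([-0.88950754, -0.48306291,  1.21030672]), 'moment': array([0.02277741, 0.02060244, 0.03835294]), 'finger_force': 0.0, 'grip_width': 91.61434603732735}
scene [[476.63067728   0.         284.22096942]
 [  0.         476.63067728 204.88307662]
 [  0.           0.           1.        ]] [[ 0.74064141 -0.6717501  -0.01421593]
 [-0.45815408 -0.48943774 -0.74198756]
 [ 0.49147241  0.5560598  -0.67026291]] [-372.7501996   294.8004683  1308.22004513]
top [[480.66652927   0.         281.84198386]
 [  0.         480.66652927 206.05543195]
 [  0.           0.           1.        ]] [[ 2.77890667e-03 -9.99790008e-01 -2.03031411e-02]
 [-9.90808646e-01 -6.94132283e-06 -1.35270936e-01]
 [ 1.35242389e-01  2.04924330e-02 -9.90600604e-01]] [   3.30839228  503.62317141 1415.41592719]
```

View pics/scene0.png

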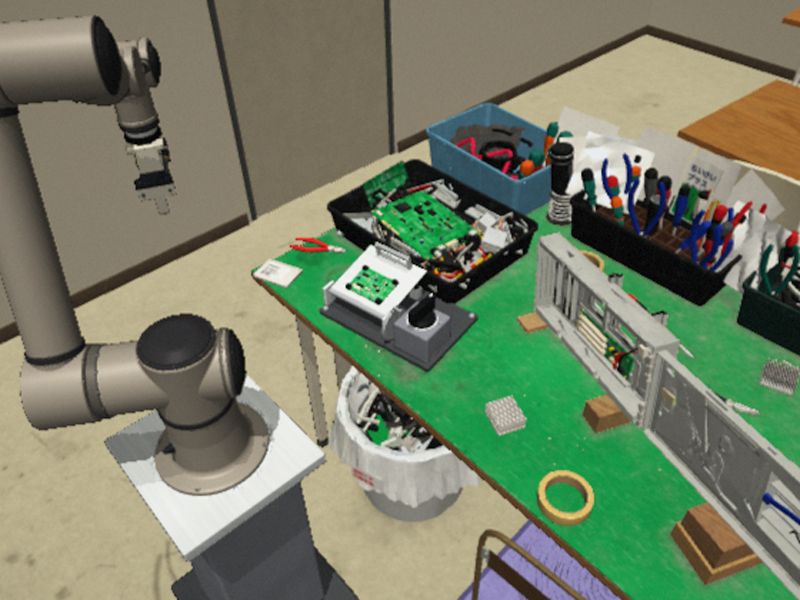

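View pics/top0.png

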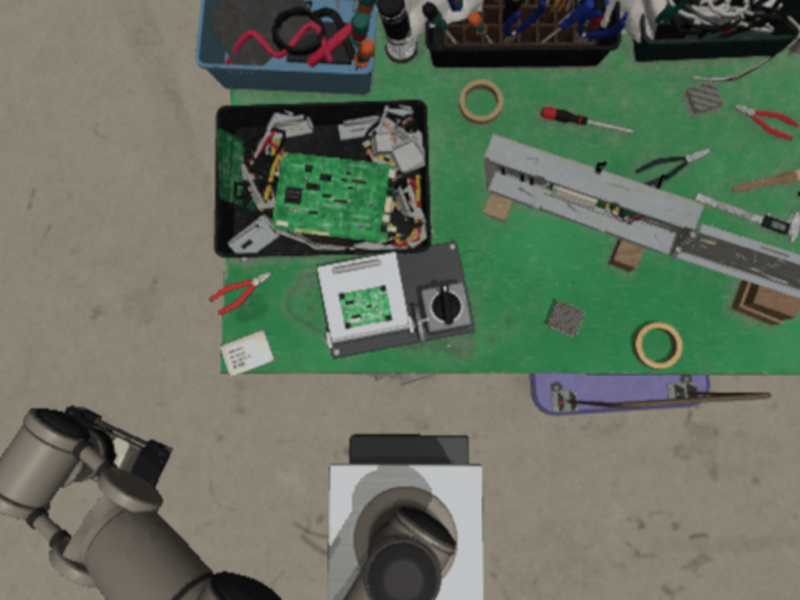

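```bash
python3 - <<'E'
from plant import bot
import cv2
for n,(x,y) in dict(top=(212,160),scene=(216,158)).items():
    c=bot.capture(n)["color"][y:y+100,x:x+133,::-1];cv2.imwrite(f"pics/{n}1.png",cv2.resize(c,(798,600),interpolation=cv2.INTER_CUBIC))
E
```

```text
(no output)
```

View pics/top1.png

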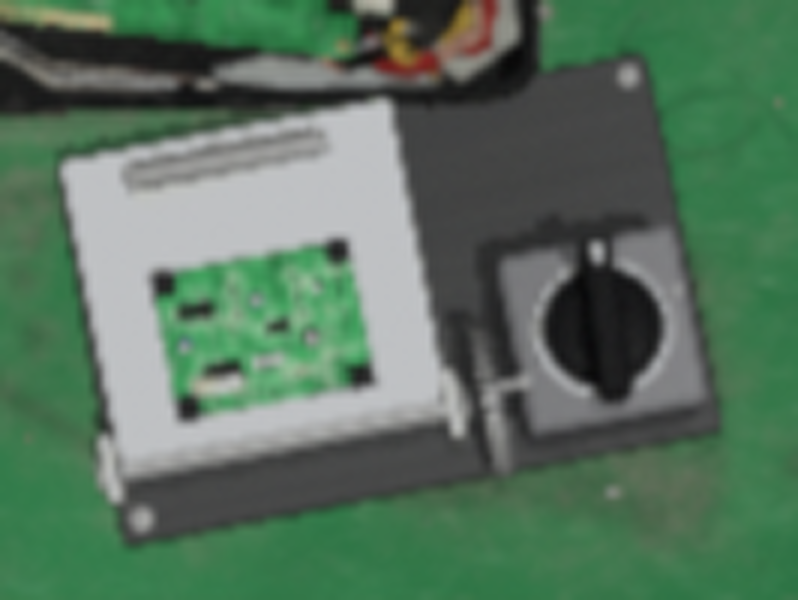

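View pics/scene1.png

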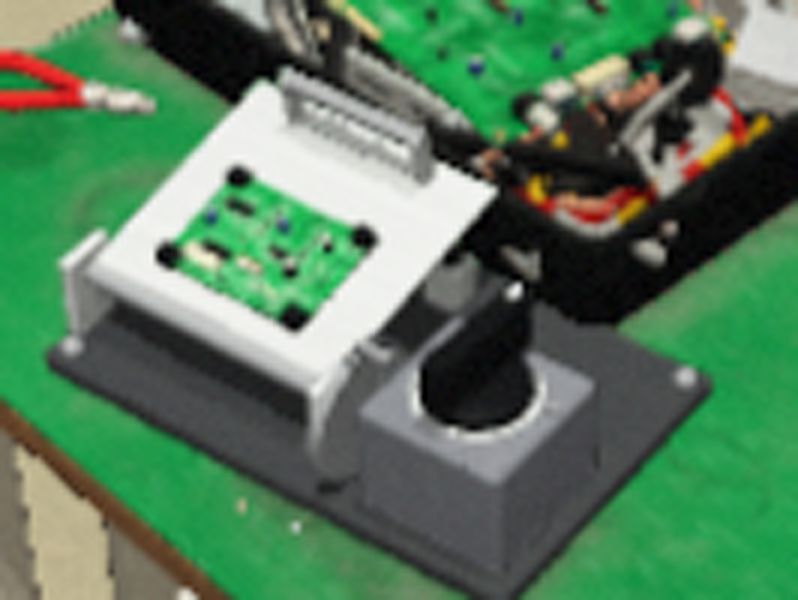

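```bash
cat > h.py <<'E'
import numpy as np,cv2
from plant import bot
from scipy.optimize import least_squares
def proj(c,X): 
    p=(c["R"]@np.atleast_2d(X).T+c["t"][:,None]); p=c["K"]@p; return (p[:2]/p[2]).T
def tri(c1,p1,c2,p2):
    P=[c["K"]@np.c_[c["R"],c["t"]] for c in(c1,c2)]
    h=cv2.triangulatePoints(P[0],P[1],np.array(p1,float).reshape(2,1),np.array(p2,float).reshape(2,1))[:,0]
    X=h[:3]/h[3]; e=[np.linalg.norm(proj(c,X)[0]-p) for c,p in((c1,p1),(c2,p2))]
    return X,max(e)
E
python3 - <<'E'
from h import *
T=bot.capture("top");S=bot.capture("scene")
t=lambda *p:np.array(p)/6+[212-.4,160-.4]; s=lambda *p:np.array(p)/6+[216-.4,158-.4]
for n,a,b in [("screwFL",(141,518),(72,345)),("screwBR",(629,77),(685,377)),("hL",(127,178),(284,80)),("hR",(326,143),(431,148)),("nose",(597,250),(513,290)),
 ("houseBR",(672,228),(595,383)),("houseFR",(712,405),(500,478)),("houseFL",(535,435),(362,415)),("baseBR",(642,58),(710,385))]:
    X,e=tri(T,t(*a),S,s(*b));print(n,X.round(1),round(e,2))
L=[((0,-145,85),(672,228),(595,383)),((-90,-145,85),(712,405),(500,478)),((-90,-55,85),(535,435),(362,415)),((100,-155,14),(642,58),(710,385)),((-100,155,14),(128,537),(48,358))]
M=np.array([l[0] for l in L],float)
def W(q):
    c,d=np.cos(q[2]),np.sin(q[2]);return M@np.array([[c,d,0],[-d,c,0],[0,0,1]])+[q[0],q[1],q[3]]
f=lambda q:np.r_[(proj(T,W(q))-[t(*l[1]) for l in L]).ravel(),(proj(S,W(q))-[s(*l[2]) for l in L]).ravel()]
r=least_squares(f,[500,0,.1,0],loss="soft_l1");q=r.x;print(q,f(q).round(1))
c,d=np.cos(q[2]),np.sin(q[2])
print("knob",q[0]-45*c+100*d,q[1]-45*d-100*c)
for th in(.1,.2,.3,.35,.698):
    x=-65+140*np.cos(th)-38*np.sin(th);z=55+140*np.sin(th)+38*np.cos(th);print(th,q[0]+c*x-d*62,q[1]+d*x+c*62,z)
E
```

```text
screwFL [384.2 145.1  19.1] 0.02
screwBR [ 609.8 -101.7   20.2] 0.02
hL [540.1 142.5 120.7] 0.02
hR [559.1  46.7 118.6] 0.72
nose [502.7 -79.6 135.4] 0.29
houseBR [ 521.6 -118.7   86. ] 0.1
houseFR [ 436.  -137.4   91.6] 0.54
houseFL [422.  -52.6  82.7] 0.41
baseBR [ 621.8 -109.1   11.4] 0.11
[ 4.98006785e+02  2.20546889e+01  1.89865124e-01 -2.33880764e+00] [ 0.5 -1.2  0.  -0.5 -1.   0.4  0.8 -1.3 -1.   1.5  1.1  0.5 -0.3  2.
 -1.7 -0.3  1.2 -0.2 -1.  -0.1]
knob 472.688092557528 -84.64097092429132
0.1 555.5456279050295 96.24704929179939 106.78683661112092
0.2 549.8036737622033 95.14356068184782 120.05623626927576
0.3 542.7894817567436 93.79557342985831 132.67561551936058
0.35 538.8267193998962 93.03400985481838 138.70185613196358
0.698 503.8212048852971 86.30665091193741 174.0890456631287
```

The top crop shows the handle bar from (127,178) to (326,143) and the knob nose at (597,250). In the scene crop the bar runs from (284,80) to (431,148). That puts the handle at (549.6, 94.6, 119.6), stand yaw about 0.19 and the rest at about 0.2 rad, which agrees with the given sizes.

Call:
{"fn": "shift_gripper", "kwargs": {"rows": "92,-52,-24,0,0.18\n92,-104,-49,0,0.36\n92,-156,-73,0,0.54\n92,-208,-98,0,0.72\n92,-260,-122,0,0.9"}}

```text
time: 0.92
tool_pos: [399.7, 264.9, 245.7]
tcp_rot: [3.141, -0.0, 1.827]
contact_force: [-0.4, 0.6, -0.4]
grip_width: 92.0
finger_force: 0.0
```

Call:
{"fn": "shift_gripper", "kwargs": {"rows": "60,-50,25,0,0.02\n60,-100,50,0,0.04\n40,-151,75,0,0.06\n40,-203,100,0,0.07\n40,-203,100,0,0.07"}}

```text
time: 1.55
tool_pos: [549.8, 93.1, 244.8]
tcp_rot: [3.142, 0.001, 1.758]
contact_force: [0.1, 0.1, -0.9]
grip_width: 46.3
finger_force: 0.0
```

```bash
python3 - <<'E'
from h import *
import pickle
c=bot.capture("wrist");o=bot.get_obs();pickle.dump(c,open("w1.pkl","wb"));print(o["tool_pos"],o["tcp_rot"],-c["R"].T@c["t"])
print(proj(c,[[549.6,94.6,119.6],[540,142,120],[559,47,119]])*800/560)
cv2.imwrite("pics/w1.png",cv2.resize(c["color"][:,:,::-1],(800,600)))
E
```

```text
[548.41161326  94.92869655 244.84868863] [-3.14056324e+00 -4.51785256e-04  1.75971988e+00] [536.01226384 169.12430018 383.88140409]
[[398.28588855 297.42642841]
 [397.11376562 207.25498289]
 [398.93364615 378.89946599]]
```

View pics/w1.png

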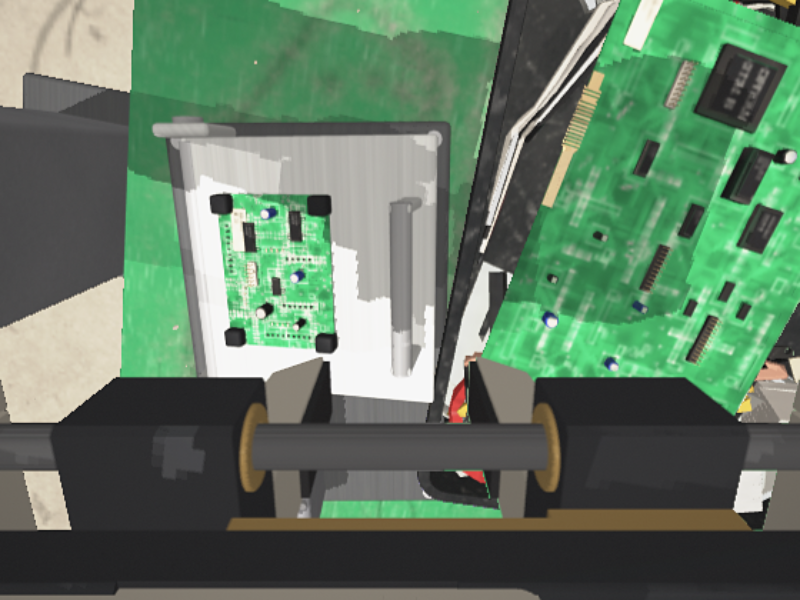

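The wrist view shows the bar from (402,202) to (400,376), within 4 px of the prediction. The tray rim's near corner is at about (422,487), so I'll check the rim's height and refine the handle.

```bash
python3 - <<'E'
from h import *
import pickle
w=pickle.load(open("w1.pkl","rb"));T=bot.capture("top");S=bot.capture("scene")
t=lambda *p:np.array(p)/6+[211.6,159.6]; s=lambda *p:np.array(p)/6+[215.6,157.6];v=lambda *p:np.array(p)*.7
for n,a,b in [("tray",(v(422,487)),t(538,92)),("hL",v(402,203),t(127,178)),("hR",v(400,376),t(326,143))]:
    print(n,*tri(w,a,T,b))
for n,a,b in [("hL",v(402,203),s(284,80)),("hR",v(400,376),s(431,148))]: print(n,*tri(w,a,S,b))
# tray rim line at assumed heights
C=-w["R"].T@w["t"]
for px in((455,289),(475,200)):
    d=w["R"].T@np.linalg.inv(w["K"])@np.r_[v(*px),1]
    for h in(30,60,80,100): print(px,h,(C+d*(h-C[2])/d[2]).round(0))
E
```

```text
tray [592.61511862 -54.03527279  72.94523529] 2.348180427951979
hL [542.13812052 143.74743615 109.82011088] 0.2506817864523439
hR [558.4042644   47.96043205 116.34746986] 1.3485711646979022
hL [541.88873658 144.59903381 118.5976406 ] 0.34062757722337905
hR [560.96035448  47.10956985 117.30534593] 2.1684459204245115
(455, 289) 30 [593.  83.  30.]
(455, 289) 60 [588.  90.  60.]
(455, 289) 80 [585.  95.  80.]
(455, 289) 100 [582. 100. 100.]
(475, 200) 30 [593. 148.  30.]
(475, 200) 60 [588. 149.  60.]
(475, 200) 80 [585. 151.  80.]
(475, 200) 100 [582. 152. 100.]
```

Call:
{"fn": "shift_gripper", "kwargs": {"rows": "40,1,2,45,0\n40,1,2,90,0\n40,1,2,115,0\n40,1,2,122,0\n5,1,2,122,0"}}

```text
time: 2.33
tool_pos: [549.6, 98.5, 124.2]
tcp_rot: [3.141, -0.0, 1.764]
contact_force: [0.2, -0.5, 0.2]
grip_width: 33.8
finger_force: 0.0
```

Call:
{"fn": "shift_gripper", "kwargs": {"rows": "5,0,0,0,0\n5,0,0,0,0\n5,0,0,0,0"}}

```text
time: 2.7
tool_pos: [549.9, 97.7, 124.3]
tcp_rot: [3.14, 0.0, 1.763]
contact_force: [-0.8, -0.5, 2.6]
grip_width: 10.7
finger_force: 30.0
```

Call:
{"fn": "shift_gripper", "kwargs": {"rows": "5,0,-3.5,-6.5,0\n5,0,-7,-12.6,0\n5,0,-11,-18.6,0\n5,0,-15.5,-24.5,0\n5,0,-20,-30,0"}}

```text
time: 3.32
tool_pos: [531.5, 94.1, 154.0]
tcp_rot: [3.137, -0.0, 1.762]
contact_force: [7.0, 2.3, -5.4]
grip_width: 10.8
finger_force: 30.0
```

Call:
{"fn": "shift_gripper", "kwargs": {"rows": "5,0,-5,-5.4,0\n5,0,-10.3,-10.6,0\n5,0,-15.6,-15.4,0\n5,0,-21,-19.8,0\n5,0,-26.9,-24,0"}}

```text
time: 3.95
tool_pos: [506.5, 89.2, 179.0]
tcp_rot: [3.133, 0.0, 1.762]
contact_force: [9.5, 4.1, -1.2]
grip_width: 11.0
finger_force: 30.0
```

Call:
{"fn": "shift_gripper", "kwargs": {"rows": "5,0,0,0,0\n5,0,0,0,0"}}

```text
time: 4.2
tool_pos: [505.9, 89.1, 179.4]
tcp_rot: [3.134, 0.0, 1.762]
contact_force: [4.2, 2.7, 4.6]
grip_width: 10.7
finger_force: 30.0
```

```bash
python3 - <<'E'
from h import *
o=bot.get_obs();print(o["tool_pos"],o["grip_width"])
a=bot.capture("top")["color"][160:260,212:312,::-1];b=bot.capture("scene")["color"][158:258,216:316,::-1]
cv2.imwrite("pics/mid.png",cv2.resize(np.hstack([a,b]),(800,400),interpolation=cv2.INTER_CUBIC))
E
```

```text
[505.92776882  89.09588467 179.44184667] 10.688075373172035
```

View pics/mid.png

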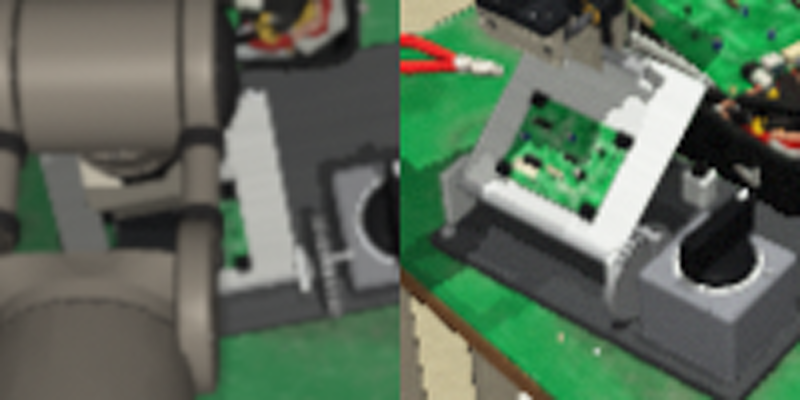

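The rest is up, and the chord and its direction give about 0.67 to 0.69 rad. I'll nudge it slightly higher, release, back off and measure.

Call:
{"fn": "shift_gripper", "kwargs": {"rows": "5,0,-2,-2,0\n5,0,-2,-2,0\n30,0,-2,-2,0\n30,0,-2,-2,0"}}

```text
time: 4.8
tool_pos: [501.2, 88.2, 179.5]
tcp_rot: [-3.141, -0.0, 1.763]
contact_force: [-0.5, -0.0, -0.4]
grip_width: 26.3
finger_force: 0.0
```

Call:
{"fn": "shift_gripper", "kwargs": {"rows": "30,0,0,-10,0\n30,0,0,-30,0\n30,0,0,-55,0\n30,0,0,-80,0\n30,-40,-40,-80,0.1"}}

```text
time: 5.42
tool_pos: [471.8, 42.2, 261.8]
tcp_rot: [3.136, 0.0, 1.664]
contact_force: [0.4, -0.8, -0.9]
grip_width: 29.7
finger_force: 0.0
```

Call:
{"fn": "shift_gripper", "kwargs": {"rows": "30,-60,-20,0,0.18\n60,-115,-40,0,0.36\n60,-115,-40,0,0.54\n60,-115,-40,0,0.72\n60,-115,-40,0,0.9"}}

```text
time: 6.05
tool_pos: [440.5, -77.1, 260.1]
tcp_rot: [3.141, -0.0, 0.756]
contact_force: [-0.0, 0.3, 0.2]
grip_width: 59.4
finger_force: 0.0
```

```bash
python3 - <<'E'
from h import *
import pickle
D={n:bot.capture(n) for n in("top","scene","wrist")};pickle.dump(D,open("D.pkl","wb"))
cv2.imwrite("pics/w2.png",cv2.resize(D["wrist"]["color"][:,:,::-1],(800,600)))
a=D["top"]["color"][160:260,212:312,::-1];b=D["scene"]["color"][158:258,216:316,::-1]
cv2.imwrite("pics/ts2.png",cv2.resize(np.hstack([a,b]),(800,400),interpolation=cv2.INTER_CUBIC))
E
```

```text
(no output)
```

View pics/w2.png

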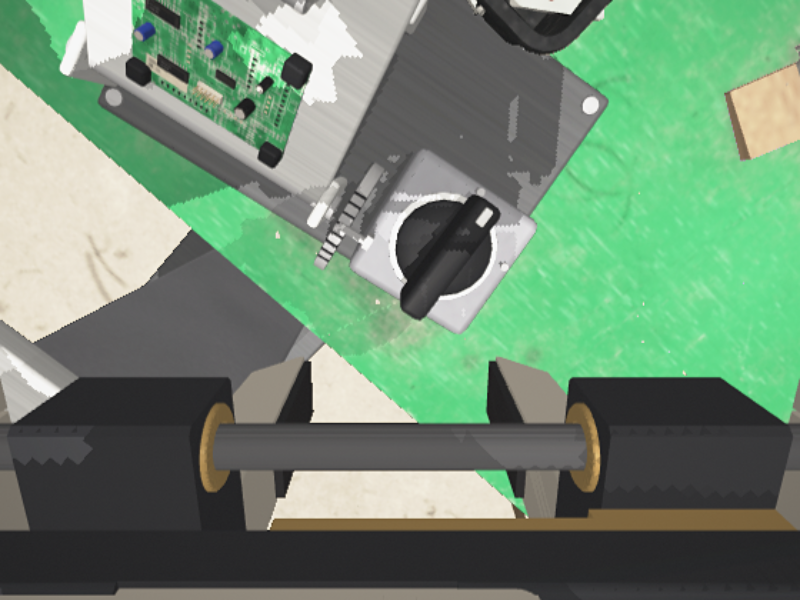

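View pics/ts2.png

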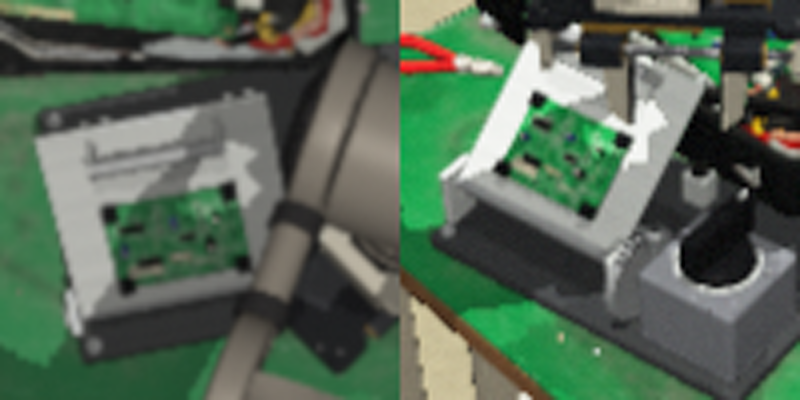

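```bash
python3 - <<'E'
from h import *
import pickle
D=pickle.load(open("D.pkl","rb"));T,S,w=D["top"],D["scene"],D["wrist"]
t=lambda *p:np.array(p)/4+[211.6,159.6]; s=lambda *p:(np.array(p)-[400,0])/4+[215.6,157.6];v=lambda *p:np.array(p)*.7-.2
R={}
for n,a,b in [("cBL",(38,140),(531,40)),("cBR",(262,95),(708,80)),("BL",(109,212),(540,98)),("BR",(227,190),(621,138)),("FL",(127,284),(503,170)),("FR",(244,262),(590,215))]:
    R[n],e=tri(T,t(*a),S,s(*b));print(n,R[n].round(1),round(e,2))
for a,b in(("BL","FL"),("BR","FR")):
    d=R[a]-R[b];print("slope",np.arctan2(d[2],np.hypot(*d[:2])),np.linalg.norm(d))
W2={}
for n,a,b in [("BR",(295,70),(621,138)),("FR",(270,153),(590,215)),("FL",(138,72),(503,170)),("nose",(484,216),(741,194))]:
    W2[n],e=tri(w,v(*a),S,s(*b));print("w",n,W2[n].round(1),round(e,2))
d=W2["BR"]-W2["FR"];print(np.arctan2(d[2],np.hypot(*d[:2])))
q=[498,22.05,.19];c,k=np.cos(q[2]),np.sin(q[2])
def f(x,dxy=0):
    th,ox,oy=x;r=[ox/1.5,oy/1.5]
    for n,y in(("cBL",144),("cBR",-20)):
        X=-65+153*np.cos(th)-6*np.sin(th);z=55+153*np.sin(th)+6*np.cos(th)
        P=[q[0]+ox+c*X-k*y,q[1]+oy+k*X+c*y,z]
        i=[("cBL",(38,140),(531,40)),("cBR",(262,95),(708,80))][n=="cBR"]
        r+=list(proj(T,P)[0]-t(*i[1]))+list(proj(S,P)[0]-s(*i[2]))
    return r
print(least_squares(f,[.7,0,0]).x,np.round(least_squares(f,[.7,0,0]).fun,1))
kn=np.array([q[0]-45*c+100*k,q[1]-45*k-100*c,0])
print("wrist px of knob bar ends at model",(proj(w,[kn+[38*c,38*k,131],kn-[38*c,38*k,-131]])/.7).round(0))
C=-w["R"].T@w["t"]
for px in((481,206),(416,306)):
    d=w["R"].T@np.linalg.inv(w["K"])@np.r_[v(*px),1];print((C+d*(131-C[2])/d[2]).round(1))
pt=np.array([q[0]-65*c+22*k,q[1]-65*k-22*c,95]);print(proj(w,pt)/.7)
I=w["color"][90:210,190:400,::-1];cv2.imwrite("pics/disc.png",cv2.resize(I,(798,456),interpolation=cv2.INTER_CUBIC))
E
```

```text
cBL [517.6 178.6 127.5] 2.58
cBR [551.2  13.6 161.6] 0.69
BL [472.8 124.  122. ] 0.06
BR [487.7  40.9 123.2] 0.34
FL [424.8 115.1  79.9] 0.27
FR [442.1  29.7  77.5] 0.12
slope 0.7125463393980335 64.5124807500238
slope 0.7713143246507219 65.56126387460293
w BR [488.4  42.7 121.4] 1.08
w FR [443.   32.1  75.7] 2.44
w FL [424.5 116.7  79.2] 0.84
w nose [503.5 -77.  132.4] 0.74
0.7740775811616921
[ 0.65805071 -2.45697377  0.08978723] [-1.6  0.1 -1.  -0.1  3.3 -6.2  0.9  0.1 -0.5  2.4]
wrist px of knob bar ends at model [[492. 207.]
 [412. 323.]]
[506.5 -72.7 131. ]
[443.9 -86.2 131. ]
[[317.57658163 211.88226544]]
```

View pics/disc.png

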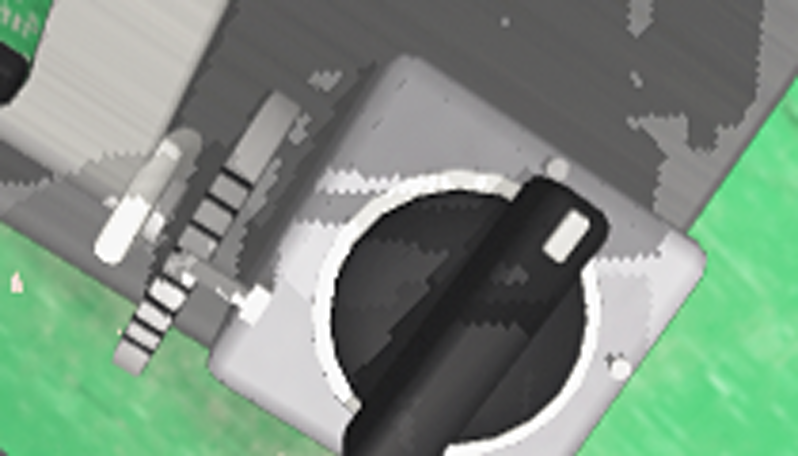

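```bash
python3 - <<'E'
from h import *
import pickle
w=pickle.load(open("D.pkl","rb"))["wrist"]
q=[497,22.05,.19];c,k=np.cos(q[2]),np.sin(q[2])
def P(a,y,r=40):
    X=-65+r*np.cos(a);z=55+r*np.sin(a);X=np.asarray(X);return np.stack([q[0]+c*X-k*y,q[1]+k*X+c*y,z+0*X],-1)
cr=lambda p:(p-[190,90])*3.8+1.4
for y in(-30,-35,-40,-45,-50): print(y,cr(proj(w,P(np.radians([30,60,90,120,150]),y))).round(0).tolist())
g=cv2.cvtColor(w["color"],cv2.COLOR_RGB2GRAY).astype(np.float32)
a=np.array([300,75.]);b=np.array([122,370.])
for off in(-8,0,8):
    s=np.linspace(0,1,120)[:,None];p=((a+off*np.array([.85,.5]))*(1-s)+(b+off*np.array([.85,.5]))*s-1.4)/3.8+[190,90]
    v=cv2.remap(g,p[:,0].astype(np.float32)[None],p[:,1].astype(np.float32)[None],1)[0]
    print(off,v.astype(int).tolist())
E
```

```text
-30 [[239.0, 109.0], [200.0, 167.0], [152.0, 246.0], [111.0, 316.0], [91.0, 355.0]]
-35 [[258.0, 121.0], [219.0, 180.0], [171.0, 258.0], [130.0, 327.0], [109.0, 365.0]]
-40 [[276.0, 133.0], [238.0, 192.0], [190.0, 270.0], [149.0, 339.0], [127.0, 376.0]]
-45 [[294.0, 145.0], [257.0, 204.0], [209.0, 282.0], [167.0, 350.0], [144.0, 387.0]]
-50 [[312.0, 156.0], [276.0, 216.0], [228.0, 294.0], [185.0, 361.0], [162.0, 398.0]]
-8 [89, 88, 90, 91, 92, 91, 91, 91, 99, 114, 129, 135, 139, 142, 146, 149, 150, 152, 153, 155, 156, 158, 160, 161, 162, 164, 165, 165, 167, 168, 169, 170, 171, 171, 174, 175, 175, 177, 170, 152, 117, 58, 52, 94, 147, 156, 155, 156, 157, 158, 152, 87, 56, 96, 143, 163, 161, 161, 162, 164, 161, 139, 73, 54, 105, 149, 161, 158, 158, 158, 157, 146, 138, 146, 144, 155, 161, 177, 179, 171, 175, 172, 132, 77, 64, 153, 213, 236, 230, 228, 230, 222, 125, 37, 93, 168, 222, 223, 221, 216, 155, 73, 84, 158, 222, 219, 212, 174, 85, 84, 154, 194, 198, 194, 190, 184, 176, 166, 160, 159]
0 [88, 88, 90, 91, 92, 92, 91, 91, 96, 109, 126, 131, 134, 138, 143, 147, 150, 152, 154, 155, 157
[... 359 characters left out ...]
153, 231, 224, 221, 219, 169, 90, 71, 146, 205, 218, 211, 186, 91, 99, 165, 200, 202, 196, 190, 185, 178, 168, 162, 161]
8 [97, 88, 89, 90, 92, 92, 91, 91, 95, 107, 125, 130, 131, 134, 139, 143, 145, 147, 149, 151, 153, 155, 158, 160, 162, 163, 164, 165, 165, 165, 167, 167, 168, 169, 170, 171, 171, 173, 175, 173, 127, 66, 42, 81, 132, 151, 153, 153, 154, 154, 149, 94, 53, 78, 136, 164, 161, 159, 158, 158, 157, 137, 74, 64, 103, 159, 172, 161, 160, 160, 159, 148, 136, 149, 156, 153, 149, 147, 172, 224, 247, 249, 239, 123, 76, 146, 219, 242, 237, 235, 234, 231, 166, 66, 76, 122, 194, 222, 224, 223, 182, 100, 70, 151, 209, 219, 210, 175, 84, 94, 158, 204, 204, 197, 193, 188, 181, 170, 163, 162]
```

```bash
python3 - <<'E'
from h import *
import pickle
w=pickle.load(open("D.pkl","rb"))["wrist"]
q=[497,22.05,.19];c,k=np.cos(q[2]),np.sin(q[2])
def P(a,y,r,ox):
    X=np.asarray(-65+ox+r*np.cos(a));z=55+r*np.sin(a);return np.stack([q[0]+c*X-k*y,q[1]+k*X+c*y,z+0*X],-1)
cr=lambda p:(p-[190,90])*3.8+1.4
idx=np.array([41.9,52.1,62.6,83.6,93.4,101.7,108.6])/119;val=np.array([70,60,50,30,20,10,0.])
m=np.array([300,75.])*(1-idx[:,None])+np.array([122,370.])*idx[:,None]
u=np.array([-178,295.])/np.hypot(178,295)
for r in(39.5,40,40.5):
    f=lambda x:np.r_[(cr(proj(w,P(np.pi/2+x[0]-np.radians(val),-x[2],r,x[1])))-m)@u,(x[2]-38)/9]
    s=least_squares(f,[.7,0,38.]);J=np.linalg.inv(s.jac.T@s.jac)
    print(r,s.x,s.fun.round(1),np.sqrt(np.diag(J)))
    for a in(80,90,100): print(a,cr(proj(w,P(np.radians(a),np.array(-38.),r+3,s.x[1]))),cr(proj(w,P(np.radians(a),np.array(-50.),r+3,s.x[1]))))
E
```

```text
39.5 [ 0.64920223  0.41850191 32.53638595] [ 0.8  0.1  0.1 -0.1 -0.8 -0.3  0.2 -0.6] [0.02112664 0.69062613 7.85410984]
80 [[199.69634406 236.76335079]] [[245.58340284 265.93525367]]
90 [[182.36355636 265.04999085]] [[228.1830588  293.94078888]]
100 [[165.88085737 292.18771963]] [[211.44290637 320.69055172]]
40 [ 0.67470472  1.5534805  39.28016001] [-0.2 -0.3  0.2  0.4 -0.3 -0.   0.1  0.1] [0.01982747 0.64622346 7.95865665]
80 [[202.31169978 232.38293546]] [[248.29903414 261.6554338 ]]
90 [[184.72122422 261.09054583]] [[230.63998216 290.07700782]]
100 [[167.98617184 288.64437548]] [[213.64339966 317.23603943]]
40.5 [ 0.7017178   2.7393076  45.08665742] [-1.1 -0.6  0.4  1.   0.2  0.2 -0.1  0.8] [0.01854458 0.60179998 8.0583158 ]
80 [[205.05909843 227.78561184]] [[251.14826918 257.16172713]]
90 [[187.20817704 256.91871123]] [[233.22774523 286.00377432]]
100 [[170.21740781 284.89419303]] [[215.9713289  313.57750293]]
```

The disc ticks put the 40 tick under the pointer, with a fitted tilt of about 0.675 ± 0.02 rad, inside the window. Next is the knob, at about (473.5, -84).

Call:
{"fn": "shift_gripper", "kwargs": {"rows": "60,19,28,0,0.18\n60,19,28,0,0.36\n60,19,28,0,0.5\n60,19,28,40,0.58\n60,19,28,60,0.58"}}

```text
time: 6.82
tool_pos: [473.1, -83.5, 198.2]
tcp_rot: [-3.141, 0.002, 0.186]
contact_force: [-0.0, 0.6, 0.5]
grip_width: 59.8
finger_force: 0.0
```

Call:
{"fn": "shift_gripper", "kwargs": {"rows": "60,0,0,0,0\n60,0,0,0,0"}}

```text
time: 7.08
tool_pos: [474.4, -84.0, 200.5]
tcp_rot: [3.141, -0.001, 0.185]
contact_force: [-0.0, -0.7, 1.2]
grip_width: 60.4
finger_force: 0.0
```

```bash
python3 - <<'E'
from h import *
o=np.mean([bot.get_obs()["tool_pos"] for _ in range(1)],0);print(o,bot.get_obs()["tcp_rot"])
w=bot.capture("wrist");d=np.array([np.cos(.175),np.sin(.175),0])
I=cv2.resize(w["color"][:,:,::-1],(800,600))
for e in(-38,38):
  for sd in(-8,8):
    p=np.array([473.5,-84,131])+e*d+sd*np.array([-d[1],d[0],0]);x,y=proj(w,p)[0]/.7;cv2.circle(I,(int(x),int(y)),3,(0,0,255),-1)
cv2.imwrite("pics/w3.png",I)
E
```

```text
[474.4477214  -83.99998621 200.52156851] [ 3.14091611e+00 -1.35237519e-03  1.84612289e-01]
```

View pics/w3.png

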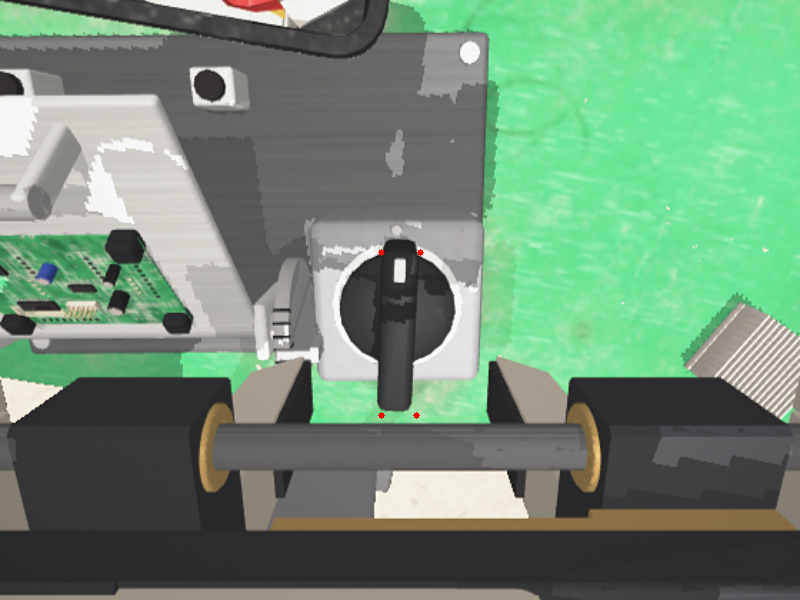

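Call:
{"fn": "shift_gripper", "kwargs": {"rows": "60,2,0,40,0\n60,2,0,70,0\n60,2,0,80,0\n10,2,0,80,0\n10,2,0,80,0"}}

```text
time: 7.75
tool_pos: [476.7, -83.8, 120.8]
tcp_rot: [3.14, -0.002, 0.183]
contact_force: [0.3, -0.0, 0.2]
grip_width: 44.4
finger_force: 0.0
```

Call:
{"fn": "shift_gripper", "kwargs": {"rows": "10,0,0,0,0\n10,0,0,0,0\n10,0,0,0,0"}}

```text
time: 8.12
tool_pos: [475.6, -82.6, 119.8]
tcp_rot: [-3.14, -0.0, 0.182]
contact_force: [0.8, 0.2, 6.0]
grip_width: 15.7
finger_force: 30.0
```

Call:
{"fn": "shift_gripper", "kwargs": {"rows": "10,0,0,0,0.15\n10,0,0,0,0.3\n10,0,0,0,0.45\n10,0,0,0,0.6\n10,0,0,0,0.75"}}

```text
time: 8.75
tool_pos: [475.3, -84.1, 119.8]
tcp_rot: [3.14, 0.0, -0.572]
contact_force: [-4.9, -3.4, 4.2]
grip_width: 15.9
finger_force: 30.0
```

Call:
{"fn": "shift_gripper", "kwargs": {"rows": "10,0,0,0,0.15\n10,0,0,0,0.3\n10,0,0,0,0.45\n10,0,0,0,0.5\n10,0,0,0,0.5"}}

```text
time: 9.38
tool_pos: [474.6, -84.8, 119.8]
tcp_rot: [3.138, -0.001, -1.067]
contact_force: [-6.9, -7.2, 4.9]
grip_width: 16.1
finger_force: 30.0
```

```bash
python3 -c "
from plant import bot
o=bot.get_obs();print(o['moment'],o['joint_positions'])"
```

```text
[-1.1177744   1.12547616 -0.02149511] [-0.33420685  0.41317419  1.81000037 -0.00342039  0.92007954  2.30591083]
```

Call:
{"fn": "shift_gripper", "kwargs": {"rows": "60,0,0,0,0\n60,0,0,0,0\n60,0,0,-30,0\n60,0,0,-70,0\n60,0,0,-110,0"}}

```text
time: 10.0
tool_pos: [475.8, -83.2, 230.6]
tcp_rot: [3.142, 0.001, -1.067]
contact_force: [0.0, 0.0, -0.7]
grip_width: 58.7
finger_force: 0.0
```

Call:
{"fn": "shift_gripper", "kwargs": {"rows": "60,0,0,-10,-0.18\n60,0,0,-20,-0.36\n60,0,0,-30,-0.54\n60,0,0,-30,-0.72\n60,-30,0,-30,-0.8"}}

```text
time: 10.62
tool_pos: [461.9, -57.7, 259.4]
tcp_rot: [-3.142, -0.001, -0.265]
contact_force: [-0.1, 0.0, 0.5]
grip_width: 59.9
finger_force: 0.0
```

Call:
{"fn": "shift_gripper", "kwargs": {"rows": "60,0,0,0,0\n60,0,0,0,0"}}

```text
time: 10.88
tool_pos: [461.7, -57.4, 259.6]
tcp_rot: [3.142, -0.001, -0.268]
contact_force: [0.7, -0.8, 0.5]
grip_width: 59.8
finger_force: 0.0
```

```bash
python3 - <<'E'
from h import *
import pickle
w=bot.capture("wrist");pickle.dump(w,open("w4.pkl","wb"))
old=pickle.load(open("D.pkl","rb"))["wrist"]
K=np.array([474.5,-83.6,131])
def back(w,p,z):
    C=-w["R"].T@w["t"];d=w["R"].T@np.linalg.inv(w["K"])@np.r_[p,1];return C+d*(z-C[2])/d[2]
for im in(old,w):
    # rectify knob neighbourhood at z=131: 1 mm/px, rows -x, cols -y
    n=100;g=np.mgrid[0:n,0:n];X=np.stack([K[0]+50-g[0],K[1]+50-g[1],np.full((n,n),131.)],-1).reshape(-1,3)
    p=proj(im,X).astype(np.float32).reshape(n,n,2);r=cv2.remap(cv2.cvtColor(im["color"],cv2.COLOR_RGB2GRAY),p,None,1)
    for row in r[::5,::4]: print("".join("#" if v<40 else "+" if v<90 else "." if v<190 else "O" for v in row))
    m=r>180; nn,l,s,c=cv2.connectedComponentsWithStats(m.astype(np.uint8))
    print([(int(s[i,4]),*(50-c[i][::-1]).round(0),*np.round([(np.arctan2(50-c[i][0],50-c[i][1]))],2)) for i in range(1,nn) if 10<s[i,4]<200])
E
```

```text
.......................O.
......................O..
...............OOO....O..
.........++++..OOO.......
........##+O+OOOOO....O..
......O.##+O++OOOOO.O....
.....O+++#+++#+.OOO......
....O++++#+++#++OOO......
.....++++#++#++++OO......
.O.O#++++##++++++OO......
+..O+++++##++++++OOO.....
+.OO.++++##++++++OOOO....
+.OOO+++++#+++++OOOO.....
+.OOOO++++#++++.OOOO.....
.+OOOOO.+##++++OOOOO..O..
..OOOOOOOO##+++OOOOO..O..
...OOOOOOO.#+++....OO....
...OOOOO....+++.......O..
...............O..O.O....
+...................OOO..
[(43, np.float64(29.0), np.float64(5.0), np.float64(0.19)), (42, np.float64(13.0), np.float64(-40.0), np.float64(-1.25))]
...................O.....
.
[... 343 characters left out ...]
+.OOOOOOOOOOOOOO...
O....OOOOOOOOOOO......O..
OO....OOO....O.........O.
O........................
.+.....................O.
......................O..
[(28, np.float64(36.0), np.float64(38.0), np.float64(0.81)), (44, np.float64(14.0), np.float64(-25.0), np.float64(-1.08)), (83, np.float64(-21.0), np.float64(42.0), np.float64(2.04)), (18, np.float64(-29.0), np.float64(48.0), np.float64(2.12)), (17, np.float64(-34.0), np.float64(47.0), np.float64(2.2)), (11, np.float64(-38.0), np.float64(46.0), np.float64(2.27)), (14, np.float64(-42.0), np.float64(43.0), np.float64(2.35)), (87, np.float64(-47.0), np.float64(-12.0), np.float64(-2.89)), (11, np.float64(-48.0), np.float64(39.0), np.float64(2.46))]
```

```bash
python3 - <<'E'
from h import *
import pickle
a=pickle.load(open("D.pkl","rb"))["scene"]["color"];b=bot.capture("scene")["color"]
for x,y,X,Y in((240,198,268,214),(230,190,250,206)):
    r=cv2.matchTemplate(b[y-8:Y+8,x-8:X+8],a[y:Y,x:X],cv2.TM_CCOEFF_NORMED);print(cv2.minMaxLoc(r)[1::2])
o=bot.get_obs();print(o["time"],o["contact_force"]);print(bot.close_job())
E
```

```text
(0.9866396188735962, (8, 8))
(0.9262912273406982, (8, 8))
10.975 [ 0.38037088  0.79688806 -0.41786217]
the job is handed in; nothing more can be done
None
```

The job is handed in: the rest measures about 0.675 rad (38.7°), inside the 36–44° window and unmoved after locking. The knob turned about 1.27 rad and sits home, the gripper is clear, and I made no contact with the bystanders that I know of, though I did not re-measure their positions.

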